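# Dock and lock a test cartridge

### The job

Slide the flat black load cartridge along the bench, without lifting it, into the slot of the test dock until it is fully home against the back stop, pushing past the stiff contacts but without ramming it. Then press the dock's sprung locking lever down until it snaps and stays down, with its tooth in the cartridge's pocket. Leave the other things on the bench where they are.

Things in the scene. Friction and masses are not known exactly. Their poses are not given: they have to be found in the camera images.
- cartridge: Flat slab, 120 long (x) x 96 wide (y) x 16 mm thick, 0.35 kg, black plastic, aluminium plate on top. Origin at the centre of its underside, +x towards its nose (row of brass contacts), which starts turned roughly towards the dock. A lock pocket in its top, 14 x 30 mm (30 across), lies 30 mm ahead of the centre.
- dock: Fixed dock of grey painted rails, 127 mm wide. Origin on the bench; the cartridge enters along +x, sliding on the bench top, between two C-shaped rails from x = -50 to +70 mm: 99 mm clear between the walls, 80 mm between the lips, lips 18.5 to 24 mm above the bench. A bridge with the lever's pivot (top 53 mm) stands over x = -47 to -23 mm.
- slot_mouth (a point): Middle of the slot's mouth, at dock x = -50 mm, 8 mm above the bench. Slightly flared guides (2 mm a side) reach 12 mm farther out.
- back_stop (a point): Middle of the back stop's face, at dock x = +45 mm, 8 mm above the bench. Fully home, the cartridge's nose touches it: cartridge origin at dock x = -15 mm, y = 0, tail end still 25 mm outside the mouth. For the last 5 to 8 mm the nose pushes a stiff contact strip back (about 10 N), then meets the hard stop.
- locking_lever (a joint): Lever hinged at dock x = -35 mm, 43 mm above the bench, reaching along +x over the dock to a pad beyond its back. Rad: 0 = up (sprung), 0.40 = fully down; pressed past about 0.3 (7 N at the pad) it snaps down and is held. Its tooth drops into the cartridge's pocket only if that is home (3 mm play); otherwise it lands on the cartridge's top at about 0.25.
- lever_pad (a point): Centre of the top of the lever's black press pad, 34 x 32 mm, 131 mm from the pivot: about 98 mm above the bench with the lever up, 47 mm with it down.
- white_module: White plastic module 37 x 53 x 26 mm; bystander.
- transformer: Small yellow and black transformer 39 x 38 x 28 mm; bystander.
- blue_module: Blue plastic module 35 x 42 x 21 mm,; bystander.

How it is judged:
By the outcome, as a careful person would: the job done as asked, in the order asked, and still so for the second after the job is handed in, with the robot touching nothing.
It also fails if it takes over 72 s, if anything falls off the work surface, if the arm or the gripper's body presses on something with over 40 N, if the wrist force passes 120 N, or if a joint passes its speed limit or range.

### The arm

A 7-joint arm with a two-finger parallel gripper is mounted at the origin on a cart in front of the work surface, level with it; the furniture and walls round the work are solid. World frame = base frame: x ahead of the robot, y to its left, z up, the work surface at z = 0. Lengths are in m, angles in rad, forces in N, time in s.
With the tool pointing down it reaches from about 0.425 to 0.875 m from the base axis. Payload 8.4 kg.
Tool frame: the origin (TCP) lies at the very end of the fingers, on their centre line; the grasp point (between the pads) lies 19 mm behind it; z points along the fingers, y is the line along which they close (so a half turn about z gives the same grasp; the last joint's range is limited). The gripper opens to 85 mm and grips with 20 to 120 N. Pads are 22 mm wide; open, the fingers measure 114 mm over their backs; the gripper's body (76 mm by 85 mm) begins 54 mm behind the grasp point. The pads swing forward as they close: fully open they stand 13 mm farther back than shut.
Start: joints at [1.102, 0.333, 0.04, 1.465, -0.013, 1.343, -0.059], TCP at [0.235, -0.606, 0.231] pointing down, gripper open.
Joint ranges: [-2.58, 2.58], [-0.38, 2.09], [-1.3, 1.39], [0.25, 2.4], [-1.5, 4.64], [0.08, 2.09], [-2.65, 2.65]. Speed limits (rad/s): [2.22, 2.22, 2.79, 2.79, 3.14, 3.14, 3.14].

### API

Orientations are given as a rotation vector (axis times angle).
In Python, from bench import * gives the robot as it stands.
- The arm moves only by the shell command python3 -m jog 'ROWS' [FORCE]. ROWS is JSON, a list of rows, each an object of numbers: "jaw": the finger opening in mm, from 0 to 85.4; "x", "y", "z": the shift along the tool's x, y, z normalised to -1 to 1, where 1 is 0.15 m; "rx", "ry", "rz": the turn, a rotation vector about the tool's x, y, z normalised to -1 to 1, where 1 is 360 degrees. A call has 1 to 5 rows; each row shifts and turns the commanded pose from where the row before left it, along the tool's axes as they then stand; what a row does not reach is not made up. A row lasts 1/10 s, in which the tool goes at most 50 mm and 8.59 degrees, less where a joint would pass 70% of its speed; a pose out of reach is approached as far as the arm can. A call with a number of a shift or a turn outside -1 to 1 is refused whole. A call with a gripper value outside its range is refused whole. The fingers move at their own pace and stop on an object; FORCE is the grip in N (left out, the last holds). Time passes only in rows, so rows that do not move let the fingers close. It gives the time, the measured TCP pose, the force, the opening and the grip force at its end, in the units of the state.
- state(): the state, without advancing time (a new reading comes with each control period).
- camera(name): name is "side" or "top"; returns a dict with "img" (420x560x3 uint8, red, green, blue), "camera_matrix" (3x3 intrinsics, pixels), "eye" and "attitude" of the camera in the world. Camera axes: x right, y down, z forward; pixel columns grow to the right and rows downward; lengths in m; the calibration is good to about 2 mm. A picture is of the moment at which its call begins. There is no depth.
- hand_in(): hands the job in; it is judged then, once.
The state is a dict: "time": time; "joint_pos": joint angles; "dq": joint speeds; "joint_efforts": joint torques, N m; "tcp_pos": TCP position; "tool_rot": TCP orientation; "force": force on the tool from outside, world axes, zero at the start; "wrist_torque": the same for the moment, N m; "width": finger opening in m; "grip_force": force on a finger pad.
Only numpy, scipy, OpenCV 4.12 (cv2) and the standard library are available. Lean on these libraries where they do the work, as an engineer would, in place of code of your own. Each camera call takes 0.05 s, during which the arm holds its last target. There are 200 camera calls.

## Working session

There is one attempt and no reset: what is moved stays moved. The work goes in short steps, Python scripts to look and compute and a shell command to move; the robot and the scene stay as the last step left them, time stands still between calls to the robot, and variables do not carry over. Pictures are saved under pics/ and viewed, at most 12 in all, crops included, and the job is handed in when it is done.

```bash
mkdir -p pics; ls
python3 - <<'E'
from bench import *
import cv2
for n in("top","side"):
    c=camera(n); cv2.imwrite(f"pics/{n}0.png",c["img"][:,:,::-1]); print(n,c["camera_matrix"],c["eye"],c["attitude"])
s=state(); print(s)
E
```

```text
pics
top [[381.15038654   0.         283.22084881]
 [  0.         381.15038654 210.00972618]
 [  0.           0.           1.        ]] [ 0.39127413 -0.03413919  0.95976248] [-2.13153866  2.12889922 -0.18534073]
side [[410.52996946   0.         281.98311357]
 [  0.         410.52996946 208.13334974]
 [  0.           0.           1.        ]] [0.37560816 0.8761094  0.5279366 ] [-0.22560374  2.58509338 -1.62740546]
{'time': 0.1, 'joint_pos': array([ 1.10176879,  0.33386346,  0.03987953,  1.46619455, -0.01337402,
        1.34330109, -0.05852673]), 'dq': array([-0.00143458, -0.00212918, -0.00042171, -0.00286162,  0.00108034,
        0.00082147,  0.00044431]), 'joint_efforts': array([ 4.11053377e-03, -6.60017753e+01,  1.37029868e+00, -4.06469965e+01,
        1.69999001e-02,  9.01870604e-03, -2.87782734e-05]), 'tcp_pos': array([ 0.23475811, -0.60567684,  0.23048956]), 'tool_rot': array([-3.08662559e+00, -5.77287269e-01,  6.29316891e-04]), 'force': array([ 0.49530521, -0.06186615, -0.53854788]), 'wrist_torque': array([0.02711765, 0.0408235 , 0.04073576]), 'grip_force': 0.0, 'width': 0.08535767386442525}
```

View pics/top0.png

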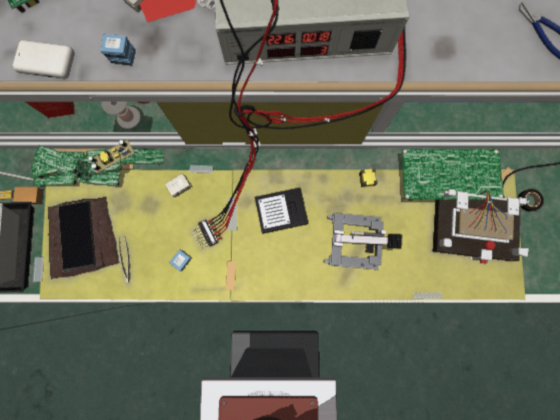

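View pics/side0.png

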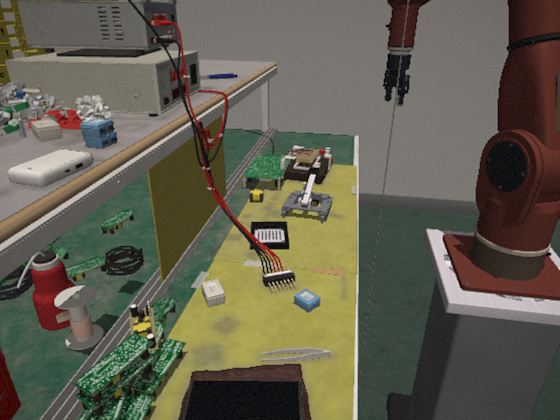

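The top view shows the cartridge at about (281,211), the dock at (358,241) with its mouth facing left and the lever pad at (395,241). The transformer is at (369,178), the white module at (178,185) and the blue module at (181,260). The side view confirms this, with a cable connector hanging near the cartridge's tail.

```bash
cat > h.py <<'E'
from bench import *
import numpy as np, cv2
from scipy.spatial.transform import Rotation as R
def ray(c,p):
    d=np.linalg.inv(c["camera_matrix"])@np.r_[p,1.]
    return R.from_rotvec(c["attitude"]).as_matrix()@d
def onz(c,p,z):
    d=ray(c,p); e=np.array(c["eye"]); return e+d*(z-e[2])/d[2]
def proj(c,P):
    q=R.from_rotvec(c["attitude"]).as_matrix().T@(np.array(P)-c["eye"]); q=c["camera_matrix"]@q; return q[:2]/q[2]
E
python3 - <<'E'
from h import *
c=camera("top"); im=c["img"][:,:,::-1]
cv2.imwrite("pics/crop1.png",cv2.resize(im[165:290,240:420],None,fx=4.4,fy=4.4,interpolation=cv2.INTER_CUBIC))
s=camera("side"); cv2.imwrite("pics/crop2.png",cv2.resize(s["img"][150:300,190:370,::-1],None,fx=4,fy=4,interpolation=cv2.INTER_CUBIC))
for p in [(281,211),(358,241),(395,241)]: print(onz(c,p,0.016))
# cartridge outline: dark+plate not yellow
h=cv2.cvtColor(im,cv2.COLOR_BGR2HSV); roi=np.zeros(im.shape[:2],np.uint8); roi[175:245,248:318]=1
m=((~((h[...,0]>18)&(h[...,0]<40)&(h[...,1]>90)&(h[...,2]>90)))&(roi>0)).astype(np.uint8)
m=cv2.morphologyEx(m,cv2.MORPH_OPEN,np.ones((3,3)))
cs,_=cv2.findContours(m,0,2); k=max(cs,key=cv2.contourArea); r=cv2.minAreaRect(k); print(r,cv2.contourArea(k))
b=cv2.boxPoints(r); print(b); print([onz(c,p,.012).round(4) for p in b])
E
```

```text
[ 0.55466684 -0.02801679  0.016     ]
[ 0.47943782 -0.21903066  0.016     ]
[ 0.47955124 -0.31072419  0.016     ]
((285.1317138671875, 203.11463928222656), (49.169498443603516, 64.32543182373047), 77.90524291992188) 1878.0
[[248.53172 185.81464]
 [311.4293  172.33658]
 [321.7317  220.41464]
 [258.83414 233.8927 ]]
[array([0.6205, 0.0551, 0.012 ]), array([ 0.6563, -0.1059,  0.012 ]), array([ 0.5315, -0.1304,  0.012 ]), array([0.4973, 0.0272, 0.012 ])]
```

View pics/crop1.png

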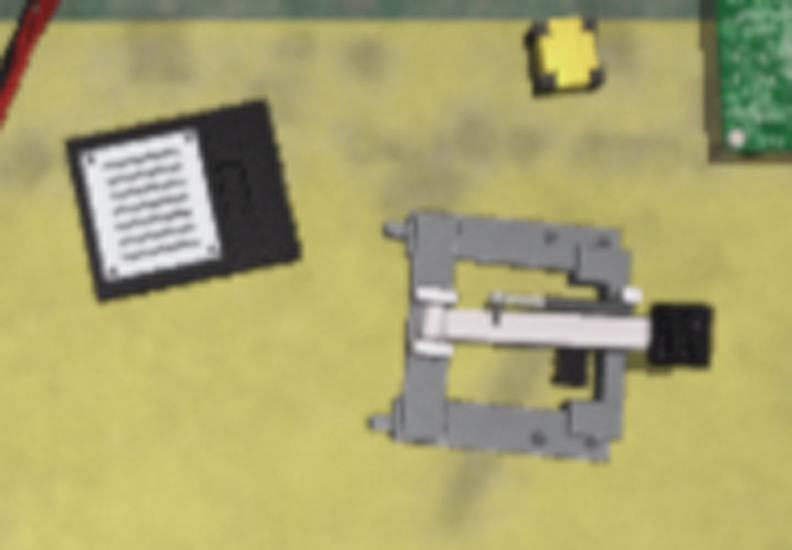

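View pics/crop2.png

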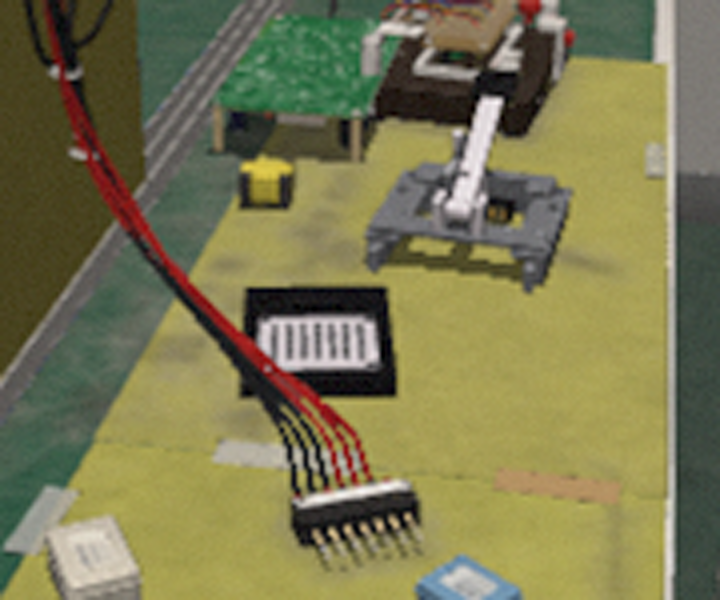

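The first crop shows the cartridge corners at about (66,140), (266,98), (301,260) and (98,301). It also shows the dock rails, guide tips at (385,230) and (370,423), and the pad centre at (681,335). In the side crop the cable crosses in front of the cartridge, so it lies on the +y side, ending in a connector near (355,510).

Run:
```python
from h import *
c=camera("top"); s=camera("side")
T=lambda u,v:((u+.5)/4.4-.5+240,(v+.5)/4.4-.5+165)
S=lambda u,v:((u+.5)/4-.5+190,(v+.5)/4-.5+150)
K=np.array([onz(c,T(*p),.015)[:2] for p in [(66,140),(266,98),(301,260),(98,301)]])
print("cart",K.round(4),K.mean(0)); d=K[1]+K[2]-K[0]-K[3]; print("len",np.linalg.norm(d)/2,"wid",np.linalg.norm(K[0]+K[1]-K[2]-K[3])/2,"head",np.degrees(np.arctan2(d[1],d[0])))
# side check of cartridge
Ks=np.array([onz(s,S(*p),.016)[:2] for p in [(246,289),(388,289),(396,390)]]); print("side",Ks.round(4))
for n,p,z in [("railUR",(620,232),.024),("railLR",(605,460),.024),("railUL",(455,215),.024),("railLL",(395,440),.024),("tipU",(385,230),.012),("tipL",(370,423),.012),("pad",(681,335),.098),("pivot",(432,322),.05),("brUL",(415,212),.024)]:
    print(n,onz(c,T(*p),z)[:2].round(4))
def tri(a,b):
    A=ray(c,a);B=ray(s,b);M=np.c_[A,-B];t,*_=np.linalg.lstsq(M,np.array(s["eye"])-c["eye"],rcond=None)
    P=c["eye"]+A*t[0];Q=s["eye"]+B*t[1];return ((P+Q)/2).round(4),np.linalg.norm(P-Q).round(4)
print("pad",tri(T(681,335),S(497,82)))
print("conn",tri((208,233),S(355,500)))
# cable: for each top pixel, z for which side projection hits the cable
for p in [(228,205),(244,180),(252,155),(250,135)]:
    print("cable",p,[ (z,onz(c,p,z)[:2].round(3),proj(s,onz(c,p,z)).round()) for z in (.05,.1,.15,.2,.25)])
print("shelf edge",[ (z,onz(c,(280,95),z).round(3), proj(s,onz(c,(280,95),z)).round()) for z in (.2,.3,.4)])
print(R.from_rotvec(state()["tool_rot"]).as_matrix().round(3))
print([proj(s,P).round() for P in [(.47,-.16,.024),(.47,-.2,.05)]])
```

```text
cart [[ 0.5922  0.0389]
 [ 0.6172 -0.0764]
 [ 0.5227 -0.0957]
 [ 0.4991  0.0195]] [ 0.55778878 -0.02841839]
len 0.11772693115658846 wid 0.09575686881221977 head -78.11243834714912
side [[ 0.6135 -0.0754]
 [ 0.5198 -0.0934]
 [ 0.4947  0.0351]]
railUR [ 0.5376 -0.2753]
railLR [ 0.4104 -0.2616]
railUL [ 0.5472 -0.1824]
railLL [ 0.4211 -0.146 ]
tipU [ 0.5405 -0.1441]
tipL [ 0.4309 -0.1336]
pad [ 0.4724 -0.2853]
pivot [ 0.4839 -0.1643]
brUL [ 0.5489 -0.1598]
pad (array([ 0.4705, -0.2854,  0.0979]), np.float64(0.0038))
conn (array([0.4988, 0.1533, 0.0169]), np.float64(0.0001))
cable (228, 205) [(0.05, array([0.563, 0.101]), array([254., 246.])), (0.1, array([0.554, 0.093]), array([259., 225.])), (0.15, array([0.544, 0.086]), array([264., 204.])), (0.2, array([0.535, 0.078]), array([268., 181.])), (0.25, array([0.526, 0.071]), array([274., 158.]))]
cable (244, 180) [(0.05, array([0.626, 0.063]), array([232., 235.])), (0.1, array([0.613, 0.058]), array([237., 216.])), (0.15, array([0.6  , 0.052]), array([243., 196.])), (0.2, array([0.587, 0.047]), array([248., 174.])), (0.25, array([0.574, 0
[... 192 characters left out ...]
, 191.])), (0.2, array([0.641, 0.031]), array([227., 170.])), (0.25, array([0.624, 0.027]), array([233., 149.]))]
cable (250, 135) [(0.05, array([0.742, 0.05 ]), array([187., 228.])), (0.1, array([0.723, 0.045]), array([194., 210.])), (0.15, array([0.704, 0.041]), array([200., 190.])), (0.2, array([0.684, 0.036]), array([208., 170.])), (0.25, array([0.665, 0.032]), array([215., 148.]))]
shelf edge [(0.2, array([ 0.774, -0.026,  0.2  ]), array([181., 158.])), (0.3, array([ 0.724, -0.028,  0.3  ]), array([197., 119.])), (0.4, array([ 0.674, -0.029,  0.4  ]), array([216.,  74.]))]
[[ 0.932  0.361 -0.   ]
 [ 0.361 -0.932  0.001]
 [-0.    -0.001 -1.   ]]
[array([308., 210.]), array([310., 196.])]
```

```bash
cat >> h.py <<'E'
DO=np.array([.4803,-.2002]); DH=-95.7
def fr(h): h=np.radians(h); return np.array([[np.cos(h),-np.sin(h)],[np.sin(h),np.cos(h)]])
def plan(xy,z,yh,n=1):
    s=state(); M=R.from_rotvec(s["tool_rot"]).as_matrix(); cur=np.degrees(np.arctan2(M[1,1],M[0,1]))
    dy=(yh-cur+180)%360-180; Mt=R.from_euler("z",dy,degrees=True).as_matrix()@M
    d=Mt.T@(np.r_[xy,z]-s["tcp_pos"])/.15
    print("tcp",s["tcp_pos"].round(4),"yhead",cur.round(2),"| rz total",round(-dy/360,4),"shift per row",(d/n).round(4),"total",d.round(4),"F",np.round(s["force"],1),"t",s["time"])
E
python3 - <<'E'
from h import *
ca=np.array([.5570,-.0290]); H=-78.1
pre=ca+fr(H)@[.010,.048+.011+.014]
print(pre); plan(pre,.23,H,25)
# side push twist from contact: pusher at cart (10,59)
g=np.array([.010,.059])
e=DO+fr(DH)@[-.1787,0]
A=np.eye(4);A[:2,:2]=fr(H);A[:2,3]=ca+fr(H)@g
B=np.eye(4);B[:2,:2]=fr(DH);B[:2,3]=e+fr(DH)@g
from scipy.linalg import logm
L=logm(np.linalg.inv(A)@B).real; print("twist in cart frame (x,y mm, deg)",L[0,3]*1e3,L[1,3]*1e3,np.degrees(L[1,0]),A[:2,3],B[:2,3])
E
```

```text
[ 0.6304932  -0.02373218]
tcp [ 0.2349 -0.6059  0.231 ] yhead -68.81 | rz total 0.0258 shift per row [ 0.1352 -0.1302  0.0003] total [ 3.3811 -3.2538  0.0085] F [ 0.4 -0.2 -0.3] t 0.3
twist in cart frame (x,y mm, deg) 8.290104838230478 -61.809928348664435 -17.599999999999994 [ 0.61679407 -0.02661904] [ 0.55576352 -0.03819399]
```

```bash
python3 -m jog '[{"rz":0.013,"jaw":60},{"rz":0.0128},{"x":0.135,"y":-0.13},{"x":0.135,"y":-0.13},{"x":0.135,"y":-0.13}]'
for i in 1; do python3 -m jog '[{"x":0.135,"y":-0.13},{"x":0.135,"y":-0.13},{"x":0.135,"y":-0.13},{"x":0.135,"y":-0.13},{"x":0.135,"y":-0.13}]'
python3 -m jog '[{"x":0.135,"y":-0.13},{"x":0.135,"y":-0.13},{"x":0.135,"y":-0.13},{"x":0.135,"y":-0.13},{"x":0.135,"y":-0.13}]'; done
python3 -c "
from h import *
plan([.6305,-.0237],.23,-78.1)"
```

```text
tcp [ 0.2349 -0.6059  0.231 ] yhead -68.81 | rz total 0.0258 shift per row [ 3.3812 -3.254   0.0085] total [ 3.3812 -3.254   0.0085] F [ 0.4 -0.2 -0.3] t 0.3invalid input
invalid input
invalid input
```

```bash
python3 -m jog '[{"jaw":60,"x":0,"y":0,"z":0,"rx":0,"ry":0,"rz":0.013}]'; python3 -m jog '[{"jaw":60,"rz":0.0128}]'; python3 -m jog --help | head
```

```text
time: 0.4
tcp_pos: [0.2348, -0.606, 0.2312]
tool_rot: [-3.109, -0.45, 0.0]
force: [0.6, 0.6, 0.5]
width: 0.0733
grip_force: 0.0invalid input
invalid input: not JSON, or not a number
```

```bash
python3 -m jog '[{"jaw":60,"x":0,"y":0,"z":0,"rx":0,"ry":0,"rz":0.0128},{"jaw":60,"x":0.135,"y":-0.13,"z":0,"rx":0,"ry":0,"rz":0},{"jaw":60,"x":0.135,"y":-0.13,"z":0,"rx":0,"ry":0,"rz":0},{"jaw":60,"x":0.135,"y":-0.13,"z":0,"rx":0,"ry":0,"rz":0},{"jaw":60,"x":0.135,"y":-0.13,"z":0,"rx":0,"ry":0,"rz":0}]'
python3 -m jog '[{"jaw":60,"x":0.135,"y":-0.13,"z":0,"rx":0,"ry":0,"rz":0},{"jaw":60,"x":0.135,"y":-0.13,"z":0,"rx":0,"ry":0,"rz":0},{"jaw":60,"x":0.135,"y":-0.13,"z":0,"rx":0,"ry":0,"rz":0},{"jaw":60,"x":0.135,"y":-0.13,"z":0,"rx":0,"ry":0,"rz":0},{"jaw":60,"x":0.135,"y":-0.13,"z":0,"rx":0,"ry":0,"rz":0}]'
python3 -m jog '[{"jaw":60,"x":0.135,"y":-0.13,"z":0,"rx":0,"ry":0,"rz":0},{"jaw":60,"x":0.135,"y":-0.13,"z":0,"rx":0,"ry":0,"rz":0},{"jaw":60,"x":0.135,"y":-0.13,"z":0,"rx":0,"ry":0,"rz":0},{"jaw":60,"x":0.135,"y":-0.13,"z":0,"rx":0,"ry":0,"rz":0},{"jaw":60,"x":0.135,"y":-0.13,"z":0,"rx":0,"ry":0,"rz":0}]'
python3 -c "
from h import *
plan([.6305,-.0237],.23,-78.1);print(state()['joint_pos'].round(2))"
```

```text
time: 0.9
tcp_pos: [0.2986, -0.512, 0.2313]
tool_rot: [-3.125, -0.326, 0.0]
force: [0.3, 0.5, -0.1]
width: 0.0601
grip_force: 0.0
time: 1.4
tcp_pos: [0.3776, -0.3957, 0.2314]
tool_rot: [3.125, 0.326, 0.0]
force: [-0.5, 1.0, 0.3]
width: 0.0596
grip_force: 0.0
time: 1.9
tcp_pos: [0.4565, -0.2795, 0.2314]
tool_rot: [3.125, 0.325, 0.0]
force: [0.4, -0.4, 0.2]
width: 0.0601
grip_force: 0.0
tcp [ 0.4565 -0.2795  0.2314] yhead -78.11 | rz total -0.0 shift per row [ 1.4865 -1.4293  0.0094] total [ 1.4865 -1.4293  0.0094] F [ 0.4 -0.4  0.2] t 1.9
[ 0.66  0.11 -0.21  1.74  0.02  1.3  -0.92]
```

```bash
for i in 1 2; do python3 -m jog '[{"jaw":60,"x":0.148,"y":-0.143,"z":0,"rx":0,"ry":0,"rz":0},{"jaw":60,"x":0.148,"y":-0.143,"z":0,"rx":0,"ry":0,"rz":0},{"jaw":60,"x":0.148,"y":-0.143,"z":0,"rx":0,"ry":0,"rz":0},{"jaw":60,"x":0.148,"y":-0.143,"z":0,"rx":0,"ry":0,"rz":0},{"jaw":60,"x":0.148,"y":-0.143,"z":0,"rx":0,"ry":0,"rz":0}]' | grep -E "pos|force"; done
python3 -m jog '[{"jaw":60,"x":0,"y":0,"z":0.14,"rx":0,"ry":0,"rz":0},{"jaw":60,"x":0,"y":0,"z":0.14,"rx":0,"ry":0,"rz":0},{"jaw":60,"x":0,"y":0,"z":0.14,"rx":0,"ry":0,"rz":0},{"jaw":60,"x":0,"y":0,"z":0.14,"rx":0,"ry":0,"rz":0},{"jaw":60,"x":0,"y":0,"z":0.14,"rx":0,"ry":0,"rz":0}]'
python3 -c "
from h import *
plan([.6305,-.0237],.002,-78.1);print(state()['joint_pos'].round(2))
a=camera('top')['img'][130:270,220:360,::-1];b=camera('side')['img'][60:270,180:390,::-1]
cv2.imwrite('pics/pre1.png',np.hstack([cv2.resize(a,(400,400)),cv2.resize(b,(400,400))]))"
```

```text
tcp_pos: [0.5431, -0.1516, 0.2314]
force: [0.8, 0.7, -0.1]
grip_force: 0.0
tcp_pos: [0.6296, -0.0238, 0.2313]
force: [1.1, -0.5, 0.2]
grip_force: 0.0
time: 3.4
tcp_pos: [0.629, -0.0249, 0.1255]
tool_rot: [3.125, 0.325, -0.0]
force: [-0.2, 0.0, 0.0]
width: 0.06
grip_force: 0.0
tcp [ 0.629  -0.0249  0.1255] yhead -78.11 | rz total -0.0 shift per row [ 0.0116 -0.0055  0.8231] total [ 0.0116 -0.0055  0.8231] F [-0.2  0.   0. ] t 3.4
[ 0.27  0.4  -0.39  1.63  0.16  1.15 -1.51]
```

View pics/pre1.png

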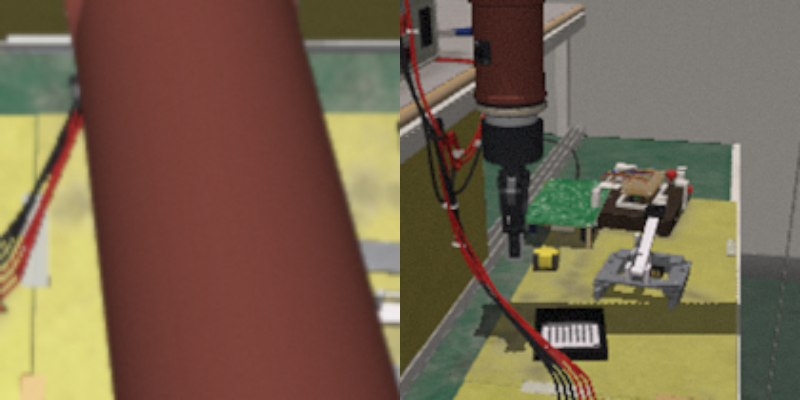

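The view shows the gripper clear of the cable and shelf, above the bench beyond the cartridge's far side. The cartridge is at about (570,335) in the right half of the picture. I'm lowering the tool.

```bash
python3 -m jog '[{"jaw":60,"x":0.012,"y":0,"z":0.18,"rx":0,"ry":0,"rz":0},{"jaw":60,"x":0,"y":0,"z":0.18,"rx":0,"ry":0,"rz":0},{"jaw":60,"x":0,"y":0,"z":0.18,"rx":0,"ry":0,"rz":0},{"jaw":60,"x":0,"y":0,"z":0.16,"rx":0,"ry":0,"rz":0},{"jaw":60,"x":0,"y":0,"z":0.08,"rx":0,"ry":0,"rz":0}]'
python3 -m jog '[{"jaw":60,"x":0,"y":0,"z":0.03,"rx":0,"ry":0,"rz":0},{"jaw":60,"x":0,"y":0,"z":0,"rx":0,"ry":0,"rz":0}]'
python3 -m jog '[{"jaw":60,"x":-0.03,"y":0,"z":0,"rx":0,"ry":0,"rz":0},{"jaw":60,"x":-0.03,"y":0,"z":0,"rx":0,"ry":0,"rz":0},{"jaw":60,"x":0,"y":0,"z":0,"rx":0,"ry":0,"rz":0}]'
python3 -c "
from h import *
plan([.6168,-.0266],.002,-78.1);print(state()['wrist_torque'].round(2))"
```

```text
time: 4.0
tcp_pos: [0.6303, -0.0246, 0.0083]
tool_rot: [-3.125, -0.325, 0.002]
force: [-0.9, 0.2, 0.2]
width: 0.0597
grip_force: 0.0
time: 4.2
tcp_pos: [0.6312, -0.0244, 0.0054]
tool_rot: [3.125, 0.325, 0.001]
force: [0.4, 0.9, 0.8]
width: 0.0598
grip_force: 0.0
time: 4.5
tcp_pos: [0.6217, -0.0266, 0.0057]
tool_rot: [3.124, 0.325, 0.001]
force: [0.5, -0.3, -0.2]
width: 0.0601
grip_force: 0.0
tcp [ 0.6217 -0.0266  0.0057] yhead -78.12 | rz total -0.0001 shift per row [-0.0322 -0.007   0.0245] total [-0.0322 -0.007   0.0245] F [ 0.5 -0.3 -0.2] t 4.5
[0.05 0.01 0.  ]
```

```bash
python3 -m jog '[{"jaw":60,"x":0,"y":0,"z":0.035,"rx":0,"ry":0,"rz":0},{"jaw":60,"x":-0.015,"y":0,"z":0,"rx":0,"ry":0,"rz":0},{"jaw":60,"x":-0.01,"y":0,"z":0,"rx":0,"ry":0,"rz":0},{"jaw":60,"x":0,"y":0,"z":0,"rx":0,"ry":0,"rz":0}]'
python3 -m jog '[{"jaw":60,"x":-0.015,"y":0,"z":0,"rx":0,"ry":0,"rz":0},{"jaw":60,"x":-0.015,"y":0,"z":0,"rx":0,"ry":0,"rz":0},{"jaw":60,"x":0,"y":0,"z":0,"rx":0,"ry":0,"rz":0}]'
python3 -c "
from h import *
plan([.6168,-.0266],.002,-78.1);print(state()['wrist_torque'].round(2))"
```

```text
time: 4.9
tcp_pos: [0.6181, -0.0271, -0.0005]
tool_rot: [3.125, 0.326, -0.0]
force: [0.1, 0.1, -0.2]
width: 0.0597
grip_force: 0.0
time: 5.2
tcp_pos: [0.6138, -0.028, -0.0003]
tool_rot: [-3.125, -0.326, -0.0]
force: [0.3, -0.4, -0.6]
width: 0.0596
grip_force: 0.3
tcp [ 6.138e-01 -2.800e-02 -3.000e-04] yhead -78.1 | rz total -0.0 shift per row [ 0.0215 -0.0048 -0.0154] total [ 0.0215 -0.0048 -0.0154] F [ 0.3 -0.4 -0.6] t 5.2
[ 0.08 -0.1  -0.05]
```

```bash
for i in 1 2; do python3 -m jog '[{"jaw":60,"x":-0.041,"y":0.0055,"z":0,"rx":0,"ry":0,"rz":0.0049},{"jaw":60,"x":-0.041,"y":0.0055,"z":0,"rx":0,"ry":0,"rz":0.0049},{"jaw":60,"x":-0.041,"y":0.0055,"z":0,"rx":0,"ry":0,"rz":0.0049},{"jaw":60,"x":-0.041,"y":0.0055,"z":0,"rx":0,"ry":0,"rz":0.0049},{"jaw":60,"x":-0.041,"y":0.0055,"z":0,"rx":0,"ry":0,"rz":0.0049}]'; done
python3 -c "
from h import *
plan([.5558,-.0382],.0,-95.7);print(state()['wrist_torque'].round(2))
b=camera('side')['img'][130:310,180:420,::-1]
cv2.imwrite('pics/push1.png',cv2.resize(b,(800,600)))"
```

```text
time: 5.7
tcp_pos: [0.5837, -0.0368, -0.0002]
tool_rot: [3.14, 0.08, 0.001]
force: [2.8, 0.0, 0.8]
width: 0.0598
grip_force: 1.2
time: 6.2
tcp_pos: [0.5531, -0.0405, -0.0003]
tool_rot: [3.137, -0.161, 0.001]
force: [3.6, -0.4, 1.8]
width: 0.0599
grip_force: 1.6
tcp [ 5.531e-01 -4.050e-02 -3.000e-04] yhead -95.89 | rz total -0.0005 shift per row [ 0.0165 -0.0172 -0.0018] total [ 0.0165 -0.0172 -0.0018] F [ 3.6 -0.4  1.8] t 6.2
[-0.15 -0.69 -0.02]
```

View pics/push1.png

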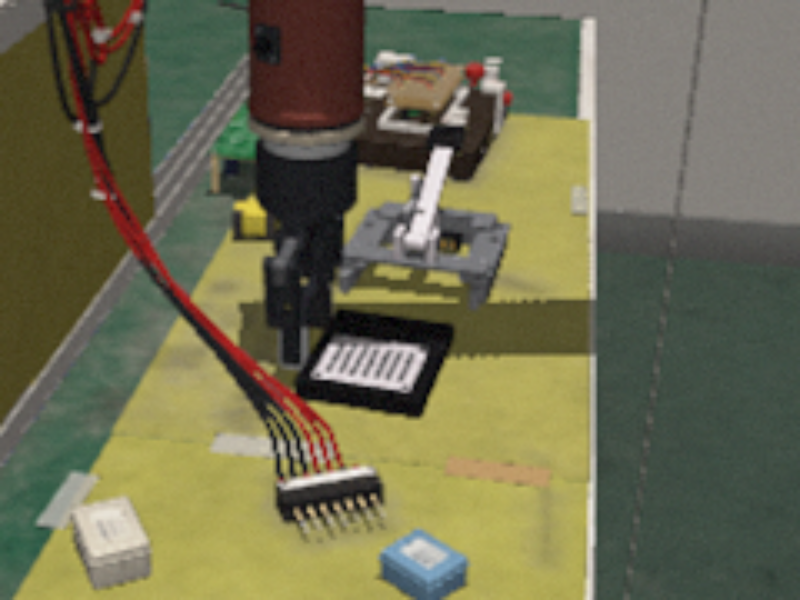

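The side view shows the cartridge turned square to the dock, with its far corner against the fingers at about (300,360). I'm backing off, lifting, and moving behind the tail.

```bash
python3 -m jog '[{"jaw":60,"x":0.06,"y":0,"z":0,"rx":0,"ry":0,"rz":0},{"jaw":60,"x":0.06,"y":0,"z":0,"rx":0,"ry":0,"rz":0},{"jaw":60,"x":0,"y":0,"z":-0.25,"rx":0,"ry":0,"rz":0},{"jaw":60,"x":0,"y":0,"z":-0.25,"rx":0,"ry":0,"rz":0},{"jaw":60,"x":0,"y":0,"z":-0.25,"rx":0,"ry":0,"rz":0}]' | grep -E "pos|force"
for i in 1 2; do python3 -m jog '[{"jaw":60,"x":0,"y":0,"z":0,"rx":0,"ry":0,"rz":-0.0227},{"jaw":60,"x":0,"y":0,"z":0,"rx":0,"ry":0,"rz":-0.0227},{"jaw":60,"x":0,"y":0,"z":0,"rx":0,"ry":0,"rz":-0.0227},{"jaw":60,"x":0,"y":0,"z":0,"rx":0,"ry":0,"rz":-0.0227},{"jaw":60,"x":0,"y":0,"z":0,"rx":0,"ry":0,"rz":-0.0227}]'| grep -E "pos|force"; done
python3 -c "
from h import *
plan([.5066,.0632],.12,-5.7);print(state()['joint_pos'].round(2))"
```

```text
tcp_pos: [0.5715, -0.042, 0.1128]
force: [1.4, -0.9, 0.3]
grip_force: 0.0
tcp_pos: [0.5717, -0.0421, 0.1117]
force: [0.9, 0.5, 0.3]
grip_force: 0.0
tcp_pos: [0.5717, -0.0421, 0.1117]
force: [0.1, 0.7, 0.5]
grip_force: 0.0
tcp [ 0.5717 -0.0421  0.1117] yhead -13.67 | rz total -0.0221 shift per row [ 0.6556 -0.5019 -0.0543] total [ 0.6556 -0.5019 -0.0543] F [0.1 0.7 0.5] t 7.75
[ 0.45  0.32 -0.54  1.77  0.19  1.1  -0.39]
```

```bash
python3 -m jog '[{"jaw":60,"x":0,"y":0,"z":0,"rx":0,"ry":0,"rz":-0.0221},{"jaw":60,"x":0.164,"y":-0.125,"z":0,"rx":0,"ry":0,"rz":0},{"jaw":60,"x":0.164,"y":-0.125,"z":0,"rx":0,"ry":0,"rz":0},{"jaw":60,"x":0.164,"y":-0.125,"z":0,"rx":0,"ry":0,"rz":0},{"jaw":60,"x":0.164,"y":-0.125,"z":0,"rx":0,"ry":0,"rz":0}]' | grep -E "pos|force"
python3 -c "
from h import *
plan([.5066,.0632],.12,-5.7)
a=camera('top')['img'][165:290,220:410,::-1]
cv2.imwrite('pics/top2.png',cv2.resize(a,None,fx=4.2,fy=4.2,interpolation=cv2.INTER_CUBIC))"
```

```text
tcp_pos: [0.5069, 0.0647, 0.112]
force: [-0.9, 0.4, 0.4]
grip_force: 0.0
tcp [0.5069 0.0647 0.112 ] yhead -6.06 | rz total -0.001 shift per row [-0.0102 -0.001  -0.0536] total [-0.0102 -0.001  -0.0536] F [-0.9  0.4  0.4] t 8.25
```

View pics/top2.png

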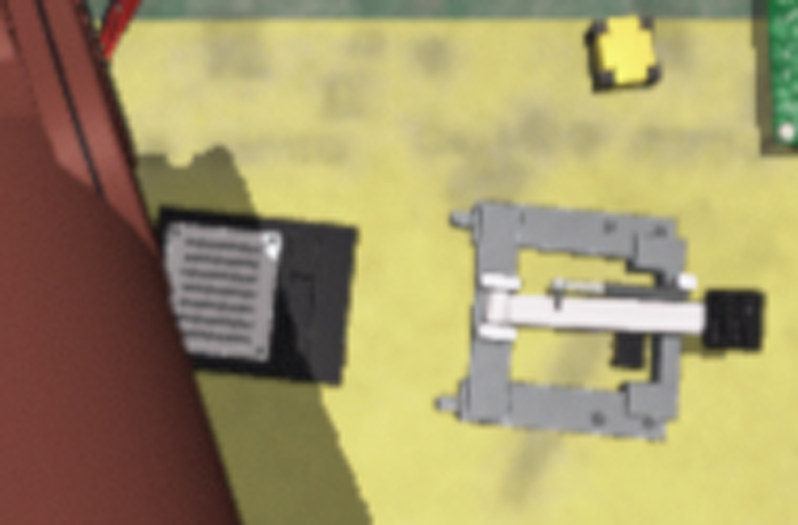

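The cartridge's nose corners are at about (358,227) and (340,384), and its far tail corner is at (160,208). It looks nearly parallel to the dock, so next I'm measuring its offset in the dock frame.

Run:
```python
from h import *
c=camera("top"); T=lambda u,v:((u+.5)/4.2-.5+220,(v+.5)/4.2-.5+165)
P=[onz(c,T(*p),z)[:2] for p,z in [((358,227),.015),((340,384),.015),((160,208),.015),((456,219),.012),((443,404),.012)]]
n=P[0]-P[1]; print("w",np.linalg.norm(n),"head from nose",np.degrees(np.arctan2(n[1],n[0]))-90,"from side",np.degrees(np.arctan2(*(P[0]-P[2])[::-1])),np.linalg.norm(P[0]-P[2]))
print("in dock mm",[(fr(DH).T@(p-DO)*1e3).round(1) for p in P])
h=-95.5; ctr=(P[0]+P[1])/2-fr(h)@[.060,0]; print(ctr,(fr(DH).T@(ctr-DO)*1e3).round(1))
```

```text
w 0.09386461033375429 head from nose -96.9504875130072 from side -95.47852148788712 0.11886508012832996
in dock mm [array([-117.3,   43.7]), array([-119.3,  -50.2]), array([-236.1,   43.2]), array([-59.2,  54.9]), array([-57.9, -55.5])]
[ 0.49457197 -0.0224537 ] [-178.3   -3.5]
```

```bash
python3 -m jog '[{"jaw":60,"x":0,"y":-0.023,"z":0.2,"rx":0,"ry":0,"rz":-0.001},{"jaw":60,"x":0,"y":0,"z":0.2,"rx":0,"ry":0,"rz":0},{"jaw":60,"x":0,"y":0,"z":0.2,"rx":0,"ry":0,"rz":0},{"jaw":60,"x":0,"y":0,"z":0.1,"rx":0,"ry":0,"rz":0},{"jaw":60,"x":0,"y":0,"z":0.04,"rx":0,"ry":0,"rz":0}]' | grep -E "pos|force"
python3 -m jog '[{"jaw":60,"x":0,"y":0,"z":0,"rx":0,"ry":0,"rz":0}]' | grep -E "pos|force"
cat >> h.py <<'E'
def dk():
    s=state(); p=fr(DH).T@(s["tcp_pos"][:2]-DO)*1e3; M=R.from_rotvec(s["tool_rot"]).as_matrix()
    print("TCP in dock mm",p.round(1),"z",(s["tcp_pos"][2]*1e3).round(1),"yawerr",(np.degrees(np.arctan2(M[1,1],M[0,1]))-90-DH-0).round(2)+0,"F dock",(fr(DH).T@s["force"][:2]).round(1),s["force"][2].round(1),"T",s["wrist_torque"].round(2),"t",s["time"])
E
python3 -c "
from h import *
dk()"
```

```text
tcp_pos: [0.5032, 0.0637, -0.0004]
force: [-0.7, -0.1, 1.1]
grip_force: 0.0
tcp_pos: [0.5038, 0.0639, 0.0009]
force: [0.8, 1.3, -0.1]
grip_force: 0.0
TCP in dock mm [-265.2   -2.8] z 0.9 yawerr -0.01 F dock [-1.4  0.6] -0.1 T [-0.01  0.03  0.01] t 8.95
```

```bash
python3 -m jog '[{"jaw":60,"x":-0.04,"y":-0.004,"z":0.008,"rx":0,"ry":0,"rz":0},{"jaw":60,"x":-0.04,"y":0,"z":0,"rx":0,"ry":0,"rz":0},{"jaw":60,"x":-0.02,"y":0,"z":0,"rx":0,"ry":0,"rz":0},{"jaw":60,"x":-0.014,"y":0,"z":0,"rx":0,"ry":0,"rz":0}]' | grep -E "pos|force"
for i in 1 2; do python3 -m jog '[{"jaw":60,"x":-0.03,"y":0.0023,"z":0,"rx":0,"ry":0,"rz":0},{"jaw":60,"x":-0.03,"y":0.0023,"z":0,"rx":0,"ry":0,"rz":0},{"jaw":60,"x":-0.03,"y":0.0023,"z":0,"rx":0,"ry":0,"rz":0},{"jaw":60,"x":-0.03,"y":0.0023,"z":0,"rx":0,"ry":0,"rz":0},{"jaw":60,"x":-0.03,"y":0.0023,"z":0,"rx":0,"ry":0,"rz":0}]' | grep -E "pos|force"; done
python3 -c "
from h import *
dk()
a=camera('top')['img'][165:290,250:410,::-1]
cv2.imwrite('pics/top3.png',cv2.resize(a,None,fx=4.8,fy=4.8,interpolation=cv2.INTER_CUBIC))"
```

```text
tcp_pos: [0.5017, 0.0463, 0.0004]
force: [0.0, 3.0, 0.8]
grip_force: 1.3
tcp_pos: [0.501, 0.0242, -0.0]
force: [0.5, 3.5, 3.2]
grip_force: 1.9
tcp_pos: [0.5003, 0.0015, -0.0002]
force: [0.2, 3.6, 2.6]
grip_force: 1.8
TCP in dock mm [-2.027e+02 -2.000e-01] z -0.2 yawerr -0.01 F dock [-3.6 -0.2] 2.6 T [0.77 0.   0.01] t 10.35
```

View pics/top3.png

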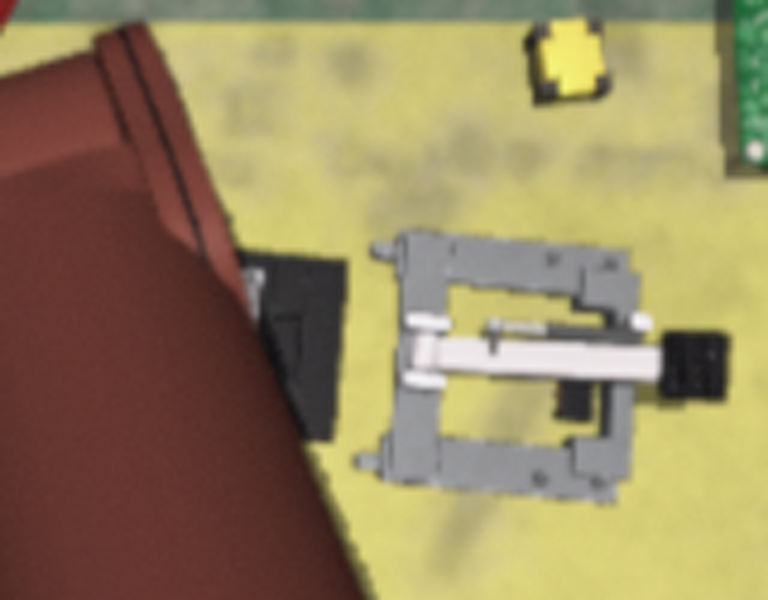

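The nose corners are at about (348,262) and (332,440), with guide tips at (375,250) and (360,461). The cartridge looks centred and parallel.

Run:
```python
from h import *
c=camera("top"); T=lambda u,v:((u+.5)/4.8-.5+250,(v+.5)/4.8-.5+165)
P=[(fr(DH).T@(onz(c,T(*p),z)[:2]-DO)*1e3).round(1) for p,z in [((348,262),.015),((332,440),.015),((242,248),.015),((375,250),.012),((360,461),.012),((400,350),.03)]]
print(P,(P[0]+P[1])/2,(P[3]+P[4])/2)
```

```text
[array([-74.1,  46.7]), array([-74.6, -46.2]), array([-129.9,   48.5]), array([-60.3,  55. ]), array([-59.2, -55.3]), array([-45.3,   1.8])] [-74.35   0.25] [-59.75  -0.15]
```

```bash
for i in 1 2 ; do python3 -m jog '[{"jaw":60,"x":-0.03,"y":0,"z":0,"rx":0,"ry":0,"rz":0},{"jaw":60,"x":-0.03,"y":0,"z":0,"rx":0,"ry":0,"rz":0},{"jaw":60,"x":-0.03,"y":0,"z":0,"rx":0,"ry":0,"rz":0},{"jaw":60,"x":-0.03,"y":0,"z":0,"rx":0,"ry":0,"rz":0},{"jaw":60,"x":-0.03,"y":0,"z":0,"rx":0,"ry":0,"rz":0}]' | grep -E "force:"; python3 -c "
from h import *
dk()"; done
```

```text
force: [-0.1, 1.3, -0.3]
grip_force: 0.7
TCP in dock mm [-179.9   -0.4] z -0.3 yawerr -0.02 F dock [-1.3 -0.3] -0.3 T [ 0.37 -0.11  0.04] t 10.95
force: [0.3, 1.3, -1.3]
grip_force: 0.7
TCP in dock mm [-157.7   -0.2] z -0.1 yawerr -0.01 F dock [-1.3  0.2] -1.3 T [ 0.29  0.01 -0.02] t 11.45
```

```bash
for i in 1 2 ; do python3 -m jog '[{"jaw":60,"x":-0.03,"y":0,"z":0,"rx":0,"ry":0,"rz":0},{"jaw":60,"x":-0.03,"y":0,"z":0,"rx":0,"ry":0,"rz":0},{"jaw":60,"x":-0.03,"y":0,"z":0,"rx":0,"ry":0,"rz":0},{"jaw":60,"x":-0.03,"y":0,"z":0,"rx":0,"ry":0,"rz":0},{"jaw":60,"x":-0.03,"y":0,"z":0,"rx":0,"ry":0,"rz":0}]' | grep -E "force:"; python3 -c "
from h import *
dk()"; done
```

```text
force: [-0.4, 1.0, -2.0]
grip_force: 0.7
TCP in dock mm [-135.2   -0.2] z -0.1 yawerr -0.01 F dock [-1.  -0.5] -2.0 T [ 0.32 -0.07  0.01] t 11.95
force: [0.1, 2.3, -1.1]
grip_force: 0.7
TCP in dock mm [-112.7   -0.2] z -0.1 yawerr 0.0 F dock [-2.3 -0.1] -1.1 T [ 0.31 -0.07 -0.06] t 12.45
```

```bash
python3 -m jog '[{"jaw":60,"x":-0.03,"y":0,"z":0,"rx":0,"ry":0,"rz":0},{"jaw":60,"x":-0.03,"y":0,"z":0,"rx":0,"ry":0,"rz":0},{"jaw":60,"x":-0.03,"y":0,"z":0,"rx":0,"ry":0,"rz":0},{"jaw":60,"x":-0.015,"y":0,"z":0,"rx":0,"ry":0,"rz":0}]' | grep -E "force:";for i in 1 2 3; do python3 -m jog '[{"jaw":60,"x":-0.01,"y":0,"z":0,"rx":0,"ry":0,"rz":0},{"jaw":60,"x":-0.006,"y":0,"z":0,"rx":0,"ry":0,"rz":0}]' | grep -E "e force:";python3 -c "
from h import *
dk()"; done
```

```text
force: [-0.3, 1.3, -0.5]
grip_force: 0.7
TCP in dock mm [-94.9  -0.2] z -0.2 yawerr -0.01 F dock [-1.5 -0.5] -0.7 T [0.35 0.01 0.03] t 13.05
TCP in dock mm [-92.5  -0.2] z -0.1 yawerr 0.0 F dock [-1.2  0.2] -1.9 T [0.32 0.02 0.02] t 13.25
TCP in dock mm [-90.   -0.2] z -0.1 yawerr 0.0 F dock [-1.3 -0.9] -0.9 T [ 0.34 -0.06 -0.01] t 13.45
```

```bash
for i in 1 2 3 4; do python3 -m jog '[{"jaw":60,"x":-0.008,"y":0,"z":0,"rx":0,"ry":0,"rz":0},{"jaw":60,"x":-0.004,"y":0,"z":0,"rx":0,"ry":0,"rz":0}]' | grep -E "e force:";python3 -c "
from h import *
dk()"; done
```

```text
TCP in dock mm [-89.1  -0.2] z -0.1 yawerr 0.02 F dock [-6.9 -0. ] -0.3 T [ 1.37 -0.04 -0.01] t 13.65
TCP in dock mm [-89.   -0.2] z -0.1 yawerr 0.08 F dock [-12.2  -0.5] 0.8 T [ 2.61 -0.02 -0.12] t 13.85
TCP in dock mm [-87.9  -0.3] z -0.1 yawerr 0.12 F dock [-13.1  -2. ] 2.1 T [ 2.87  0.17 -0.1 ] t 14.05
TCP in dock mm [-86.2  -0.3] z -0.1 yawerr 0.13 F dock [-13.   -2.8] 2.5 T [ 2.79  0.12 -0.06] t 14.25
```

```bash
for i in 1 2 3 4; do python3 -m jog '[{"jaw":60,"x":-0.006,"y":0,"z":0,"rx":0,"ry":0,"rz":0},{"jaw":60,"x":-0.004,"y":0,"z":0,"rx":0,"ry":0,"rz":0}]' | grep -E "e force:";python3 -c "
from h import *
dk()"; done
```

```text
TCP in dock mm [-84.7  -0.3] z -0.1 yawerr 0.13 F dock [-13.6  -2. ] 2.1 T [ 2.85  0.1  -0.1 ] t 14.45
TCP in dock mm [-84.1  -0.3] z -0.1 yawerr 0.16 F dock [-18.5  -2.1] 2.3 T [ 3.76  0.12 -0.14] t 14.65
TCP in dock mm [-84.   -0.4] z -0.1 yawerr 0.21 F dock [-22.3  -4.2] 4.6 T [ 4.81  0.14 -0.19] t 14.85
TCP in dock mm [-83.9  -0.5] z -0.1 yawerr 0.27 F dock [-27.4  -3.5] 5.7 T [ 5.81  0.34 -0.17] t 15.05
```

```bash
for i in 1 2 3 ; do python3 -m jog '[{"jaw":60,"x":0.01,"y":0,"z":0,"rx":0,"ry":0,"rz":0},{"jaw":60,"x":0.01,"y":0,"z":0,"rx":0,"ry":0,"rz":0}]' | grep -E "e force:";python3 -c "
from h import *
dk()"; done
```

```text
TCP in dock mm [-84.1  -0.5] z -0.2 yawerr 0.19 F dock [-11.8  -3. ] 3.2 T [ 2.54  0.34 -0.05] t 15.25
TCP in dock mm [-84.3  -0.5] z -0.2 yawerr 0.09 F dock [-3.2 -1.7] 0.7 T [0.57 0.23 0.1 ] t 15.45
TCP in dock mm [-85.3   0. ] z -0.0 yawerr -0.04 F dock [ 0.2 -0.4] -0.2 T [ 0.   -0.03  0.04] t 15.65
```

```bash
python3 -m jog '[{"jaw":60,"x":0.05,"y":0,"z":0,"rx":0,"ry":0,"rz":0},{"jaw":60,"x":0.05,"y":0,"z":0,"rx":0,"ry":0,"rz":0},{"jaw":60,"x":0,"y":0,"z":-0.2,"rx":0,"ry":0,"rz":0},{"jaw":60,"x":0,"y":0,"z":-0.3,"rx":0,"ry":0,"rz":0},{"jaw":60,"x":0,"y":0,"z":-0.3,"rx":0,"ry":0,"rz":0}]' | grep -E "pos|force"
python3 -m jog '[{"jaw":60,"x":0,"y":0,"z":-0.3,"rx":0,"ry":0,"rz":0},{"jaw":0,"x":0,"y":0,"z":0,"rx":0,"ry":0,"rz":0},{"jaw":0,"x":-0.2,"y":0,"z":0,"rx":0,"ry":0,"rz":0},{"jaw":0,"x":-0.2,"y":0,"z":0,"rx":0,"ry":0,"rz":0},{"jaw":0,"x":-0.2,"y":0,"z":0,"rx":0,"ry":0,"rz":0}]' 20| grep -E "pos|force"
python3 -m jog '[{"jaw":0,"x":-0.2,"y":0,"z":0,"rx":0,"ry":0,"rz":0},{"jaw":0,"x":-0.2,"y":0,"z":0,"rx":0,"ry":0,"rz":0},{"jaw":0,"x":-0.2,"y":0,"z":0,"rx":0,"ry":0,"rz":0},{"jaw":0,"x":0,"y":0,"z":0,"rx":0,"ry":0,"rz":0}]' | grep -E "pos|force|wid"
python3 -c "
from h import *
dk(); print(fr(DH).T@(np.array([[.4705,-.2854],[.4724,-.2853]])-DO).T)
plan(DO+fr(DH)@[.090,0],.115,-5.7)
a=camera('top')['img'][165:290,250:410,::-1]; b=camera('side')['img'][110:250,220:400,::-1]
cv2.imwrite('pics/pad.png',np.vstack([cv2.resize(a,(384,300)),cv2.resize(b,(384,300))]))"
```

```text
tcp_pos: [0.4897, -0.0988, 0.121]
force: [0.9, -0.8, 0.3]
grip_force: 0.0
tcp_pos: [0.4811, -0.1898, 0.1648]
force: [0.2, -0.5, 1.0]
grip_force: 0.0
tcp_pos: [0.4709, -0.283, 0.1643]
force: [-0.8, 0.3, 0.2]
width: 0.0001
grip_force: 0.0
TCP in dock mm [83.4 -1.1] z 164.3 yawerr -0.32 F dock [-0.3 -0.8] 0.2 T [0.01 0.01 0.01] t 17.05
[[ 0.08575207  0.08546386]
 [-0.0012895   0.00059117]]
tcp [ 0.4709 -0.283   0.1643] yhead -6.02 | rz total -0.0009 shift per row [-0.0439  0.0078  0.3284] total [-0.0439  0.0078  0.3284] F [-0.8  0.3  0.2] t 17.05
```

View pics/pad.png

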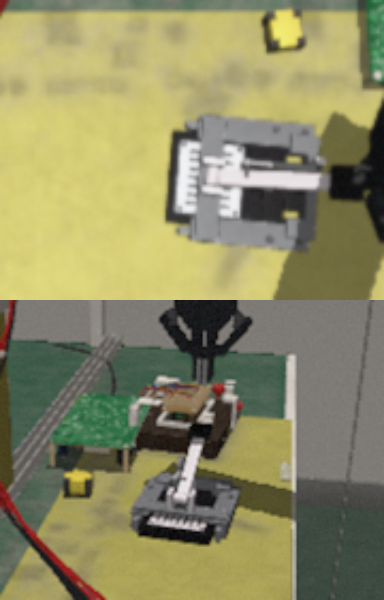

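The cartridge sits inside the dock with its nose under the rear, and the closed fingers are above the pad, near (345,180) in the top half of the picture. Now I'm pressing the lever.

```bash
python3 -m jog '[{"jaw":0,"x":-0.045,"y":0.008,"z":0.16,"rx":0,"ry":0,"rz":-0.001},{"jaw":0,"x":0,"y":0,"z":0.16,"rx":0,"ry":0,"rz":0},{"jaw":0,"x":0,"y":0,"z":0.05,"rx":0,"ry":0,"rz":0},{"jaw":0,"x":0,"y":0,"z":0.03,"rx":0,"ry":0,"rz":0},{"jaw":0,"x":0,"y":0,"z":0.03,"rx":0,"ry":0,"rz":0}]' | grep -E "e force:"
for i in 1 2 3 ; do python3 -m jog '[{"jaw":0,"x":0,"y":0,"z":0.03,"rx":0,"ry":0,"rz":0},{"jaw":0,"x":0,"y":0,"z":0.03,"rx":0,"ry":0,"rz":0}]' | grep -E "e force:";python3 -c "
from h import *
dk()"; done
```

```text
TCP in dock mm [86.7  2.2] z 92.9 yawerr 0.34 F dock [ 2.2 -0.8] 6.5 T [-0.46  0.17 -0.01] t 17.85
TCP in dock mm [86.8  2.3] z 83.8 yawerr 0.33 F dock [ 0.8 -0.2] 4.2 T [-0.41  0.    0.04] t 18.05
TCP in dock mm [86.1  1.6] z 73.8 yawerr 0.35 F dock [0.8 0.5] 1.8 T [-0.23  0.   -0.  ] t 18.25
```

```bash
for i in 1 2 3 ; do python3 -m jog '[{"jaw":0,"x":-0.01,"y":0,"z":0.02,"rx":0,"ry":0,"rz":0},{"jaw":0,"x":0,"y":0,"z":0.02,"rx":0,"ry":0,"rz":0}]' | grep -E "e force:";python3 -c "
from h import *
dk()"; done
```

```text
TCP in dock mm [87.2  0.9] z 66.9 yawerr 0.36 F dock [1.1 0.4] 0.6 T [-0.09 -0.02  0.01] t 18.45
TCP in dock mm [88.8  1. ] z 61.2 yawerr 0.36 F dock [-0.   0.5] 0.0 T [ 0.05 -0.01 -0.  ] t 18.65
TCP in dock mm [90.6  0.8] z 54.9 yawerr 0.34 F dock [ 0.3 -0.6] -0.0 T [-0.01 -0.03  0.02] t 18.85
```

```bash
python3 -c "
from h import *
b=camera('side')['img'][150:240,250:370,::-1]
cv2.imwrite('pics/pad2.png',cv2.resize(b,(800,600),interpolation=cv2.INTER_CUBIC))"
```

```text
(no output)
```

View pics/pad2.png

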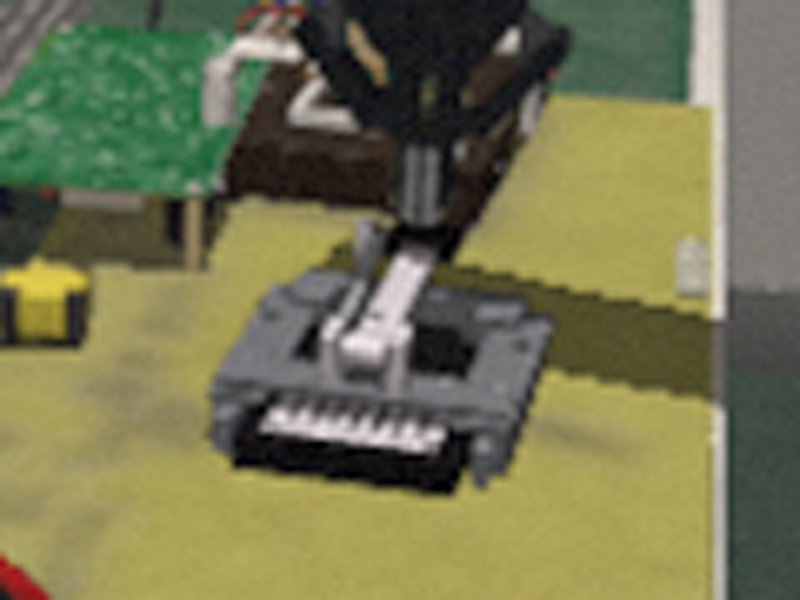

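The lever now lies low with the pad just under the fingertips, near (430,240), so it has gone down. I'll press lightly to confirm it is fully down, then lift and look.

```bash
for i in 1 2 3 4; do python3 -m jog '[{"jaw":0,"x":0,"y":0,"z":0.01,"rx":0,"ry":0,"rz":0},{"jaw":0,"x":0,"y":0,"z":0.01,"rx":0,"ry":0,"rz":0}]' | grep -E "e force:";python3 -c "
from h import *
dk()"; done
```

```text
TCP in dock mm [90.3  1.1] z 52.3 yawerr 0.36 F dock [-0.7  0. ] -0.2 T [-0.03  0.06 -0.01] t 19.1
TCP in dock mm [90.3  1.1] z 49.3 yawerr 0.36 F dock [0.1 0.5] -0.4 T [ 0.01  0.01 -0.05] t 19.3
TCP in dock mm [90.4  1.1] z 46.3 yawerr 0.36 F dock [0.5 0. ] 0.2 T [-0.04 -0.04  0.08] t 19.5
TCP in dock mm [90.4  1.4] z 45.3 yawerr 0.35 F dock [ -4.9 -12. ] 34.7 T [1.48 2.57 0.05] t 19.7
```

```bash
python3 -m jog '[{"jaw":0,"x":0,"y":0,"z":-0.03,"rx":0,"ry":0,"rz":0},{"jaw":0,"x":0,"y":0,"z":-0.1,"rx":0,"ry":0,"rz":0},{"jaw":0,"x":0,"y":0,"z":-0.25,"rx":0,"ry":0,"rz":0},{"jaw":0,"x":0,"y":0,"z":-0.25,"rx":0,"ry":0,"rz":0},{"jaw":0,"x":0,"y":0,"z":-0.25,"rx":0,"ry":0,"rz":0}]' | grep -E "pos|force"
python3 -m jog '[{"jaw":0,"x":-0.2,"y":0,"z":0,"rx":0,"ry":0,"rz":0},{"jaw":0,"x":-0.2,"y":0,"z":0,"rx":0,"ry":0,"rz":0},{"jaw":0,"x":-0.2,"y":0,"z":0,"rx":0,"ry":0,"rz":0},{"jaw":0,"x":-0.2,"y":0,"z":0,"rx":0,"ry":0,"rz":0},{"jaw":0,"x":0,"y":0,"z":0,"rx":0,"ry":0,"rz":0}]' | grep -E "pos|force"
python3 -c "
from h import *
a=camera('top')['img'][200:275,305:405,::-1]; b=camera('side')['img'][165:240,260:360,::-1]
cv2.imwrite('pics/fin.png',np.hstack([cv2.resize(a,(400,300),interpolation=2),cv2.resize(b,(400,300),interpolation=2)]))"
```

```text
tcp_pos: [0.4723, -0.29, 0.1775]
force: [0.3, -0.7, 0.1]
grip_force: 0.0
tcp_pos: [0.4591, -0.4144, 0.1756]
force: [-0.3, 0.1, -0.1]
grip_force: 0.0
```

View pics/fin.png

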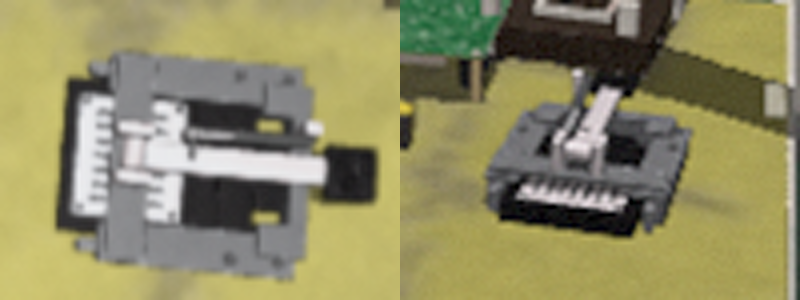

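The lever stays down with the pad at about (350,174) in the left half, and the cartridge tail edge at about (64,155) is 25 mm outside the mouth. A quick numeric check comes next, then the hand-in.

Run:
```python
from h import *
c=camera("top")
for p,z in [((350,174),.047),((64,155),.015)]:
    q=((p[0]+.5)/4-.5+305,(p[1]+.5)/4-.5+200); print([(fr(DH).T@(onz(c,q,zz)[:2]-DO)*1e3).round(1) for zz in (z,.06,.098)])
print(hand_in())
```

```text
[array([94.7,  0.7]), array([91.1, -0.8]), array([80.7, -5.2])]
[array([-73.8,  -1.7]), array([-77.7,  -6.6]), array([-81.1, -10.8])]
the job is handed in; nothing more can be done
None
```

The job is handed in: the cartridge is home against the back stop (about 27 N peak push), the lever is snapped down and stays down, and nothing else on the bench was touched.

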